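Plug in the relay and tug-test it

ROBOT

A 6-joint arm with a two-finger parallel gripper is mounted at the origin on the work surface. World frame = base frame: x ahead of the robot, y to its left, z up, the work surface at z = 0. Lengths are in m, angles in degrees, forces in N, time in s.
With the tool pointing down it reaches from about 0.275 to 0.825 m from the base axis. Payload 5.2 kg.
Tool frame: the origin (TCP) lies at the very end of the fingers, on their centre line; the grasp point (between the pads) lies 19 mm behind it; z points along the fingers, y is the line along which they close (so a half turn about z gives the same grasp; the last joint's range is limited). The gripper opens to 93 mm and grips with 3 to 60 N. Pads are 15 mm wide; open, the fingers measure 128 mm over their backs; the gripper's body (75 mm by 188 mm) begins 65 mm behind the grasp point.
Start: joints at [-82.151, 14.817, 87.949, -0, 77.235, -11.62], TCP at [0.183, -0.519, 0.187] pointing down, gripper open.
Joint ranges: [-179.93, 179.93], [-52.35, 119.4], [10.71, 147.94], [-69.91, 249.91], [12.55, 155.21], [-178.61, 178.61]. Speed limits (degrees/s): [147.25, 147.25, 180, 180, 180, 180].

INTERFACE

Orientations are given as [roll, pitch, yaw] about the fixed x, y, z axes, in that order (R = Rz(yaw) Ry(pitch) Rx(roll)).
In Python, from rig import manip gives the robot as it stands.
- The arm moves only by the tool apply_moves, never from a script. Its argument "rows" is a list that holds one entry, the list of rows, each a list of 5 numbers: the shift along the world's x, y, z in m, then the turn about the world's z in rad, then the closure, from 0 (fully open) to 1 (shut). A call has 1 to 20 rows; each row is the pose to reach, as a shift and turn from the pose commanded when the call began; what a row does not reach only later rows make up. A row lasts 1/8 s, in which the tool goes at most 62.5 mm and 10.7 degrees, less where a joint would pass 70% of its speed; a pose out of reach is approached as far as the arm can. A call with a gripper value outside its range is refused whole. The fingers move at their own pace and stop on an object; the grip force is fixed at half the most. Time passes only in rows, so rows that repeat a pose let the fingers close. It gives the time, the measured TCP pose, the force, the opening and the grip force at its end, in the units of the state.
- manip.sense(): the state, without advancing time (a new reading comes with each control period).
- manip.capture(name): name is "scene" or "top" or "wrist"; returns a dict with "pixels" (400x640x3 uint8, blue, green, red), "fovy" (degrees; the focal length in pixels is half the picture's height over the tangent of half this angle, whatever the lens; pixels are square), "cx", "cy" (the principal point, pixels), "dist_coeffs" ([k1, k2, p1, p2, k3] as OpenCV has them; the pictures are not rectified), "rvec" (rotation vector, rad) and "tvec" (3), from world to camera coordinates, as OpenCV has them. Camera axes: x right, y down, z forward; pixel columns grow to the right and rows downward; lengths in m; the calibration is good to about 2 mm. A picture is of the moment at which its call begins. There is no depth.
- manip.finish_job(): hands the job in; it is judged then, once.
The state is a dict: "time_s": time; "joints": joint angles; "dq": joint speeds; "joint_torque": joint torques, N m; "ee_pos": TCP position; "tool_rot": TCP orientation; "contact_force": force on the tool from outside, world axes, zero at the start; "ft_torque": the same for the moment, N m; "grip_width": finger opening in m; "finger_force": force on a finger pad.
Only numpy, scipy, OpenCV 4.12 (cv2) and the standard library are available. Lean on these libraries where they do the work, as an engineer would, in place of code of your own. Each camera call takes 0.05 s, during which the arm holds its last target. There are 200 camera calls.

TASK

Pick up the loose relay, plug it upright into the empty socket on the rail and press it fully home until both clips snap into its notches, without ramming it. Then prove that it holds: pull straight up on it with a steady 12 newtons or so for a good second (never more than 20 newtons), let it settle back and let go, leaving it plugged in. Leave the steel button unit and the screwdriver where they are.

Things in the scene. Friction and masses are not known exactly. Their poses are not given: they have to be found in the camera images.
- relay: loose plug-in relay, white block with black foot, 36 mm (x) x 28 mm (y) x 70 mm tall, 60 to 130 g, upright at the start. Origin: centre of underside, z up. Each end face (+x, -x) has a notch 4 mm deep, 12 to 28 mm up, for a clip. Half a turn about z gives the same fit. Grip across y, 50 to 60 mm up, so that the fingers clear the socket (up to 32 mm above its pocket floor).
- socket_floor (a point): centre of the pocket floor of the black relay socket on the rail, 19.5 mm above the bench at rest; z up, x along the pocket's length, y along the rail. The relay is home when its underside lies here, its x along this x (either way). Pocket 37.5 mm (x) x 30 mm (y); side walls at +y and -y 20 mm high, end walls 6 mm, each with a lead-in sloping outward 5 mm higher.
- plate: fixed mounting plate 220 x 320 x 4 mm on the bench, origin at the centre of its underside, rail along y, socket at its middle. Neighbours on the rail, up to 73 mm above the bench, start 95 mm from the socket's centre; wiring ducts along y 28 mm high. The socket's sprung foot is rigid when pressed down; pulled up it gives stiffly, 1 to 2 mm at the test pull, and returns.
- pilot: bystander: loose dark steel push-button unit, round, 40 mm across, 50 mm tall, standing on the bench; origin at the centre of its underside. Leave it.
- screwdriver: bystander: loose screwdriver lying on the bench beyond the plate; origin underneath its middle. Leave it.
- socket: black relay socket 60 x 42 mm, origin at the centre of its underside, 11.5 mm above the bench. At each x end a grey sprung clip, its sloping nose 13 to 32 mm above the pocket floor reaching 3 mm in; it gives way as the relay is pressed past (both: 5 to 20 N) and snaps into the notch in the last 1 to 6 mm. Latched, the relay has 1 to 6 mm of play upward (varies), then is held firmly.
Not all that is in view belongs to the job. What is shaped like the relay but yellow is not meant.

How it is judged:
By the outcome, as a careful person would: the job done as asked, in the order asked, and still so for the second after the job is handed in, with the robot touching nothing.
It also fails if it takes over 70 s, if anything falls off the work surface, if the arm or the gripper's body presses on something with over 40 N, if the wrist force passes 120 N, or if a joint passes its speed limit or range.

## Working session

There is one attempt and no reset: what is moved stays moved. The work goes in short steps, Python scripts to look and compute and a tool call to move; the robot and the scene stay as the last step left them, time stands still between calls to the robot, and variables do not carry over. Pictures are saved under pics/ and viewed, at most 13 in all, crops included, and the job is handed in when it is done.

Besides the shell and the picture viewer there is one more tool, called after "Emit:" as name([rows], argument=value, ...), one row to a line, values as JSON. apply_moves: Moves the arm, as the interface text tells. Its arguments: {"type":"object","properties":{"rows":{"type":"array","items":{"type":"array","items":{"type":"array","items":{"type":"number"}}}}},"required":["rows"]}

```bash
ls; mkdir -p pics; cat > h.py <<'E'
import numpy as np, cv2
from rig import manip
def cap(n,f=None):
    c=manip.capture(n)
    if f: cv2.imwrite('pics/'+f,c['pixels'])
    return c
def K(c):
    h=c['pixels'].shape[0]; f=h/2/np.tan(np.radians(c['fovy'])/2)
    return np.array([[f,0,c['cx']],[0,f,c['cy']],[0,0,1.]])
def ray(c,uv):
    p=cv2.undistortPoints(np.array(uv,float).reshape(-1,1,2),K(c),np.array(c['dist_coeffs'],float)).reshape(-1,2)
    R=cv2.Rodrigues(np.array(c['rvec'],float))[0]; t=np.array(c['tvec'],float).ravel()
    return -R.T@t, np.c_[p,np.ones(len(p))]@R
def onz(c,uv,z):
    o,d=ray(c,uv); return o+d*((z-o[2])/d[:,2])[:,None]
def proj(c,X):
    return cv2.projectPoints(np.array(X,float).reshape(-1,3),np.array(c['rvec'],float),np.array(c['tvec'],float),K(c),np.array(c['dist_coeffs'],float))[0].reshape(-1,2)
E
python3 - <<'E'
from h import *
for n in('scene','top'):
    c=cap(n,n+'0.png'); print(n,c['fovy'],ray(c,[[320,200]]))
print(manip.sense())
E
```

```text
pics
scene 46.80160276592878 (array([1.40384403, 0.14517055, 0.7129912 ]), array([[-0.76010717, -0.16682159, -0.62811296]]))
top 47.468310500454585 (array([ 0.51823085, -0.056266  ,  0.96534183]), array([[ 0.11253627, -0.00580553, -0.99368968]]))
{'time_s': 0.1, 'joints': array([-8.21508149e+01,  1.48555724e+01,  8.80034885e+01, -2.95397354e-04,
        7.72362211e+01, -1.16223517e+01]), 'dq': array([ 0.0638555 , -0.16061659, -0.16008232, -0.00858424, -0.0088238 ,
        0.00845321]), 'joint_torque': array([ 1.82491123e-03, -4.38210976e+01, -2.84642583e+01,  7.19601405e-02,
        3.62952822e-02, -5.10847599e-05]), 'ee_pos': array([ 0.18325553, -0.51799569,  0.18600555]), 'tool_rot': array([-1.79906614e+02, -1.89134067e-02,  1.94715869e+01]), 'contact_force': array([-0.67665862,  0.06507126,  0.26418274]), 'ft_torque': array([-0.02577092, -0.05459773, -0.00528441]), 'finger_force': 0.0, 'grip_width': 0.09308548071508708}
```

View pics/top0.png

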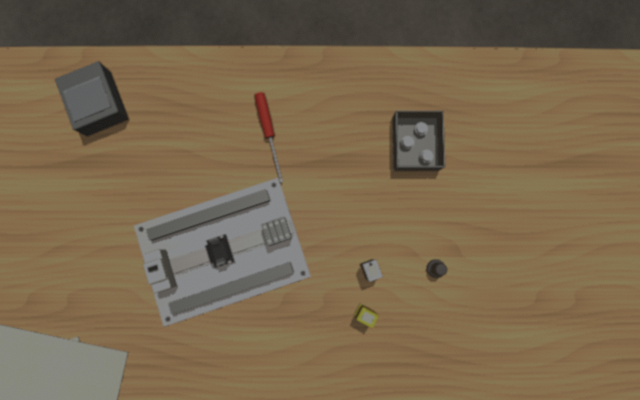

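View pics/scene0.png

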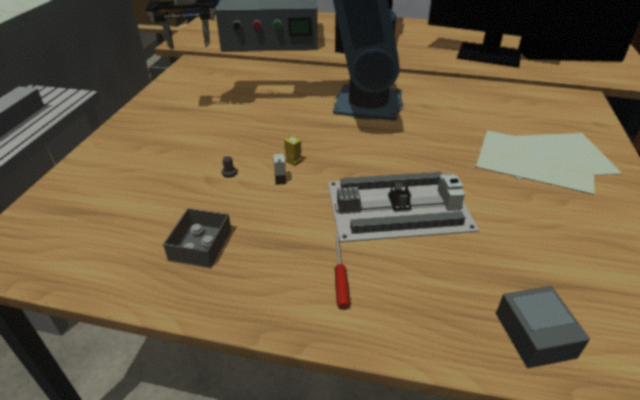

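Top view: the relay is at about (372,271), the yellow decoy at (367,317), the pilot at (437,269), the socket at (220,250) and the screwdriver at (268,130). Next I'll measure from masks and zoom in.

```bash
python3 - <<'E'
from h import *
c=cap('top'); im=c['pixels']
z=lambda u,v,w,h,s:cv2.resize(im[v:v+h,u:u+w],None,fx=s,fy=s,interpolation=cv2.INTER_CUBIC)
a=z(345,250,50,75,8); b=z(190,225,50,75,8)
a=z(350,250,50,50,8); b=z(195,225,50,50,8)
cv2.imwrite('pics/z1.png',np.hstack([a,b]))
hsv=cv2.cvtColor(im,cv2.COLOR_BGR2HSV)
m=((hsv[...,1]<60)&(hsv[...,2]>110)).astype(np.uint8)
sub=np.zeros_like(m); sub[255:290,355:392]=m[255:290,355:392]
cs=max(cv2.findContours(sub,0,2)[0],key=cv2.contourArea)
p=onz(c,cs.reshape(-1,2),.07)
r=cv2.minAreaRect((p[:,:2]*1000).astype(np.float32)); print('relay top',r, cv2.contourArea(cs), hsv[271,372])
# plate
m2=((hsv[...,1]<60)&(hsv[...,2]>90)).astype(np.uint8); s2=np.zeros_like(m2); s2[170:330,125:320]=m2[170:330,125:320]
s2=cv2.morphologyEx(s2,3,np.ones((5,5)));cs=max(cv2.findContours(s2,0,2)[0],key=cv2.contourArea)
p=onz(c,cs.reshape(-1,2),.004);print('plate',cv2.minAreaRect((p[:,:2]*1000).astype(np.float32)))
# dark socket
m3=((hsv[...,2]<60)).astype(np.uint8); s3=np.zeros_like(m3); s3[230:272,200:242]=m3[230:272,200:242]
cs=max(cv2.findContours(s3,0,2)[0],key=cv2.contourArea)
p=onz(c,cs.reshape(-1,2),.04);print('socket@.04',cv2.minAreaRect((p[:,:2]*1000).astype(np.float32)))
E
```

```text
relay top ((481.3374938964844, -164.252197265625), (35.80731964111328, 27.830066680908203), 19.55072021484375) 217.5 [ 33  19 135]
plate ((528.0366821289062, 146.07923889160156), (236.7434539794922, 333.7298278808594), 18.550884246826172)
socket@.04 ((518.9060668945312, 142.81883239746094), (53.572933197021484, 44.05895233154297), 18.019620895385742)
```

View pics/z1.png

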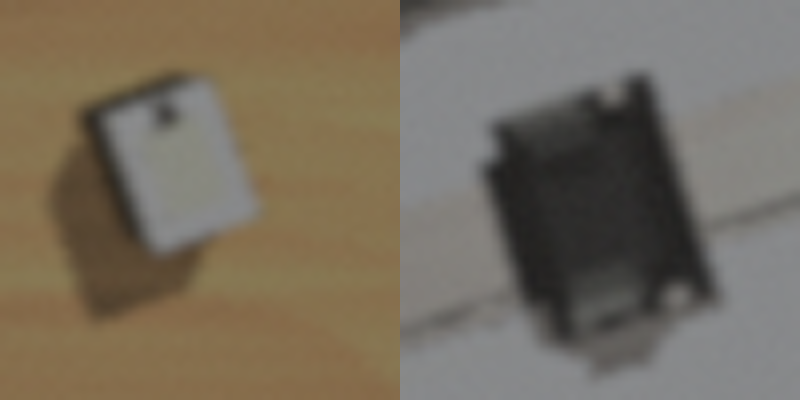

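The zoom shows the relay's white top with an LED dot near one end. The socket's long axis tilts the same way (about 18–19°), with grey clips at both x ends. I'll check where the wrist camera looks before moving.

```bash
python3 - <<'E'
from h import *
c=cap('wrist'); s=manip.sense(); o,d=ray(c,[[320,200]]); print(c['fovy'],o-s['ee_pos'],d, onz(c,[[0,0],[639,399]],.0)-s['ee_pos'])
E
```

```text
69.34463487744455 [0.07013004 0.02463123 0.19974167] [[-0.24755851 -0.09122022 -0.96460628]] [[ 0.07152386  0.41076617 -0.18624893]
 [-0.17437228 -0.6252473  -0.18624893]]
```

Emit:
apply_moves([
  [[0.02, 0.03, 0.03, 0, 0], [0.04, 0.08, 0.05, 0, 0], [0.06, 0.13, 0.07, 0, 0], [0.09, 0.18, 0.07, 0, 0], [0.12, 0.225, 0.07, 0, 0], [0.16, 0.26, 0.07, 0, 0], [0.2, 0.295, 0.07, 0, 0], [0.24, 0.33, 0.07, 0, 0], [0.27, 0.35, 0.07, 0, 0], [0.27, 0.35, 0.07, 0, 0], [0.27, 0.35, 0.07, 0, 0]],
])

```text
time_s: 1.58
ee_pos: [0.4528, -0.1687, 0.2565]
tool_rot: [-180.0, 0.1, 19.5]
contact_force: [-0.2, -1.0, 0.4]
grip_width: 0.0928
finger_force: 0.0
```

```bash
cat >> h.py <<'E'
def rect(c,mask,roi,z):
    u0,v0,u1,v1=roi; s=np.zeros(mask.shape,np.uint8); s[v0:v1,u0:u1]=mask[v0:v1,u0:u1]
    cs=max(cv2.findContours(s,0,1)[0],key=cv2.contourArea)
    p=onz(c,cs.reshape(-1,2),z)[:,:2]*1000
    return cv2.minAreaRect(p.astype(np.float32))
E
python3 - <<'E'
from h import *
c=cap('wrist','w1.png'); im=c['pixels']; hsv=cv2.cvtColor(im,cv2.COLOR_BGR2HSV)
u,v=proj(c,[.4813,-.1643,.07])[0]; print(u,v)
m=(hsv[...,1]<60)&(hsv[...,2]>110)
r=[int(max(0,u-70)),int(max(0,v-60)),int(u+70),int(v+60)]
print(rect(c,m,r,.07))
E
```

```text
322.7635949063503 156.4504584741432
((480.289306640625, -164.2628936767578), (34.38459777832031, 27.781604766845703), 19.545652389526367)
```

View pics/w1.png

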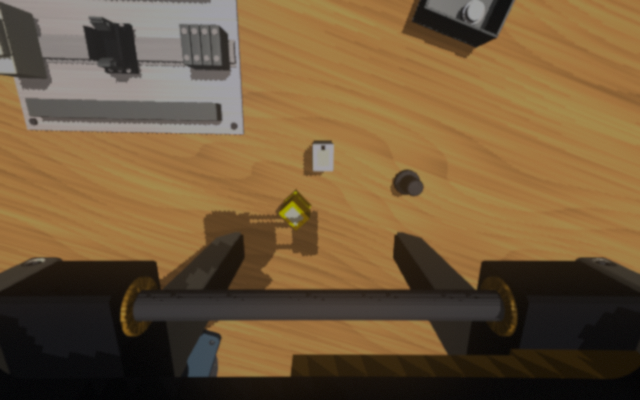

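Emit:
apply_moves([
  [[0.0, 0.03, 0, 0, 0], [0.01, 0.08, 0, 0, 0], [0.02, 0.13, 0, 0, 0], [0.03, 0.18, 0, 0, 0], [0.04, 0.23, 0, 0, 0], [0.05, 0.28, 0, 0, 0], [0.05, 0.31, 0, 0, 0], [0.05, 0.31, 0, 0, 0], [0.05, 0.31, 0, 0, 0]],
])

```text
time_s: 2.75
ee_pos: [0.5033, 0.14, 0.2568]
tool_rot: [180.0, 0.0, 19.4]
contact_force: [0.4, 0.3, 0.0]
grip_width: 0.0927
finger_force: 0.0
```

```bash
python3 - <<'E'
from h import *
c=cap('wrist','w2.png'); print(proj(c,[.519,.143,.04])); print(manip.sense()['ee_pos'])
np.save('w2.npy',c,allow_pickle=True)
E
```

```text
[[320.17034703 162.76932242]]
[0.50333622 0.13976639 0.25684573]
```

View pics/w2.png

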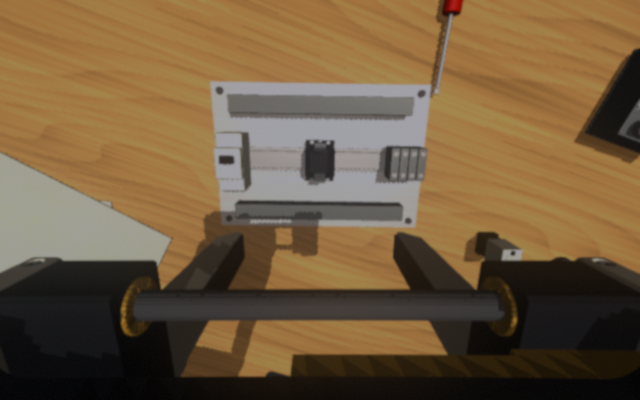

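Wrist view 1: relay top at (322,157), yellow decoy at (294,209), pilot at (408,183). Wrist view 2: plate with screws near (219,90), (421,94), (229,218), (408,220), and the socket at (320,160). I'll drop lower for a sharper view of the socket.

Emit:
apply_moves([
  [[-0.01, -0.005, -0.05, 0, 0], [-0.02, -0.01, -0.1, 0, 0], [-0.02, -0.01, -0.11, 0, 0], [-0.02, -0.01, -0.11, 0, 0], [-0.02, -0.01, -0.11, 0, 0]],
])

```text
time_s: 3.42
ee_pos: [0.4856, 0.1313, 0.149]
tool_rot: [179.9, -0.2, 19.4]
contact_force: [1.3, 0.7, 1.1]
grip_width: 0.0929
finger_force: 0.0
```

```bash
python3 - <<'E'
from h import *
c=cap('wrist','w3.png'); np.save('w3.npy',c,allow_pickle=True)
u,v=proj(c,[.519,.143,.04])[0]; print(u,v)
im=c['pixels'];u,v=int(u),int(v)
v0=max(0,v-50);u0=u-60
cv2.imwrite('pics/z3.png',cv2.resize(im[v0:v0+100,u0:u0+120],None,fx=6,fy=6,interpolation=2)); print(u0,v0)
for n in ('w2','w3'):
    c=np.load(n+'.npy',allow_pickle=True).item();hsv=cv2.cvtColor(c['pixels'],40)
    m=hsv[...,2]<60; u,v=proj(c,[.519,.143,.04])[0].astype(int)
    k=26 if n=='w2' else 42
    print(rect(c,m,[u-k,max(0,v-k),u+k,v+k],.0395))
    g=cv2.cvtColor(c['pixels'],6)
    # plate via bright mask
    m2=((hsv[...,1]<45)&(hsv[...,2]>70)).astype(np.uint8); m2=cv2.morphologyEx(m2,3,np.ones((9,9)))
    try: print('plate',rect(c,m2,[195,60,445,240],.004))
    except Exception as e: print(e)
E
```

```text
318.6040041969898 159.05582761198656
258 109
((521.7324829101562, 145.68826293945312), (51.70802688598633, 40.580421447753906), 19.441375732421875)
plate ((536.721923828125, 145.01284790039062), (252.49520874023438, 336.7688903808594), 18.467529296875)
((521.1192626953125, 145.2266845703125), (53.84721374511719, 41.065982818603516), 18.397159576416016)
plate ((517.0489501953125, 142.55471801757812), (209.4501495361328, 315.447509765625), 19.46561622619629)
```

View pics/z3.png

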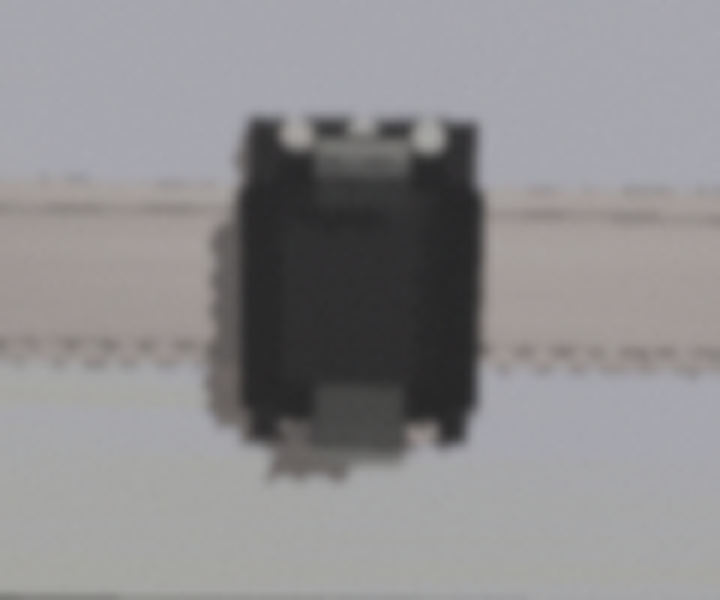

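The zoom shows the socket's side walls at zoom columns 245–482, base ends at rows 118–442, and clips at columns 312–408. I'll cross-check those edges against the known sizes.

```bash
python3 - <<'E'
from h import *
c=np.load('w3.npy',allow_pickle=True).item()
P=lambda X,Y:[258+(X+.5)/6-.5,109+(Y+.5)/6-.5]
print('cam',ray(c,[[320,200]])[0])
y=np.radians(19.5);R=np.array([[np.cos(y),np.sin(y)],[-np.sin(y),np.cos(y)]])
o=np.array([.520,.145])
def loc(n,pts,zs):
    for z in zs:
        q=(onz(c,[P(*p) for p in pts],z)[:,:2]-o)@R.T*1000
        print(n,z,q.round(1).tolist(),'mid',q.mean(0).round(1),'d',(q[0]-q[1]).round(1))
loc('walls',[(245,300),(482,300)],[.0395,.0445])
loc('wallTop-x',[(363,185),(363,412)],[.0395,.0445])
loc('base',[(262,118),(262,442)],[.0195,.0255])
loc('base y',[(247,130),(478,130)],[.0195,.0255])
loc('baseN y',[(247,430),(465,430)],[.0195,.0255])
loc('clip y',[(312,420),(408,420)],[.0515])
loc('clipF y',[(314,160),(412,160)],[.0515])
# left wall edge direction / rail
q=onz(c,[P(242,195),P(247,400),P(484,195),P(475,400)],.0445)[:,:2]
for a,b in((0,1),(2,3)): d=q[a]-q[b];print(np.degrees(np.arctan2(d[1],d[0])))
# screws in w2
c=np.load('w2.npy',allow_pickle=True).item(); g=cv2.cvtColor(c['pixels'],6)
pts=[]
for u,v in((219,90),(421,94),(229,218),(408,220)):
    w=g[v-7:v+8,u-7:u+8].astype(float); k=np.clip(np.median(w)-25-w,0,None); yy,xx=np.mgrid[-7:8,-7:8]
    pts.append((u+(k*xx).sum()/k.sum(),v+(k*yy).sum()/k.sum()))
q=onz(c,pts,.005)[:,:2]*1000; print(np.round(pts,1).tolist(),q.round(1).tolist(),q.mean(0),[np.hypot(*(q[a]-q[b])).round(1) for a,b in((0,1),(2,3),(0,2),(1,3))],[np.degrees(np.arctan2(*(q[b]-q[a]))) for a,b in((1,0),(3,2))])
print(((q.mean(0)/1000-o)@R.T*1000))
E
```

```text
cam [0.55483269 0.15599525 0.34910949]
walls 0.0395 [[-1.2, 20.0], [-1.2, -22.1]] mid [-1.2 -1.1] d [ 0.  42.1]
walls 0.0445 [[-0.6, 19.6], [-0.6, -21.8]] mid [-0.6 -1.1] d [ 0.  41.4]
wallTop-x 0.0395 [[18.8, -1.0], [-21.3, -1.0]] mid [-1.3 -1. ] d [40.2 -0. ]
wallTop-x 0.0445 [[19.1, -1.0], [-20.4, -1.0]] mid [-0.7 -1. ] d [39.5 -0. ]
base 0.0195 [[29.7, 17.6], [-31.0, 18.6]] mid [-0.6 18.1] d [60.7 -1. ]
base 0.0255 [[29.9, 17.2], [-29.7, 18.2]] mid [ 0.1 17.7] d [59.6 -1. ]
base y 0.0195 [[27.6, 20.4], [27.6, -22.2]] mid [27.6 -0.9] d [ 0.  42.6]
base y 0.0255 [[27.8, 20.0], [27.7, -21.8]] mid [27.7 -0.9] d [ 0.  41.8]
baseN y 0.0195 [[-28.6, 21.4], [-28.6, -20.7]] mid [-28.6   0.4] d [ 0.  42.1]
baseN y 0.0255 [[-27.4, 21.0], [-27.4, -20.3]] mid [-27.4   0.4] d [ 0.  41.3]
clip y 0.0515 [[-20.5, 7.9], [-20.5, -8.8]] mid [-20.5  -0.5] d [ 0.  16.7]
clipF y 0.0515 [[23.6, 7.2], [23.6, -9.2]] mid [23.6 -1. ] d [ 0.  16.4]
19.807785325521593
17.978360975424753
[[219.1, 90.1], [421.1, 93.3], [228.6, 217.9], [407.0, 219.9]] [[565.2, 315.6], [659.2, 36.0], [378.6, 252.8], [473.1, -25.4]] [519.00446268 144.75659157] [np.float64(295.0), np.float64(293.9), np.float64(196.8), np.float64(195.9)] [np.float64(-18.5785787066242), np.float64(-18.755876435458912)]
[-1.01968618  0.1028703 ]
```

Sizes check out: walls 42 mm, base 60 mm, and screw rectangle square at 295 x 196. That puts the socket at about (0.5195, 0.1443) with yaw ≈18.5°, and the relay at (0.481, -0.164) with yaw 19.5°. I'll move over to the relay and descend.

Emit:
apply_moves([
  [[0, -0.03, 0.03, 0, 0], [0, -0.08, 0.03, 0, 0], [0, -0.13, 0.03, 0, 0], [0, -0.18, 0.03, 0, 0], [0, -0.23, 0.03, 0, 0], [-0.002, -0.275, 0.03, 0, 0], [-0.002, -0.296, 0.02, 0, 0], [-0.002, -0.296, -0.02, 0, 0], [-0.002, -0.296, -0.05, 0, 0], [-0.002, -0.296, -0.07, 0, 0], [-0.002, -0.296, -0.09, 0, 0], [-0.002, -0.296, -0.1, 0, 0], [-0.002, -0.296, -0.109, 0, 0], [-0.002, -0.296, -0.109, 0, 0], [-0.002, -0.296, -0.109, 0, 0]],
])

```text
time_s: 5.35
ee_pos: [0.4818, -0.1647, 0.0383]
tool_rot: [180.0, -0.0, 19.5]
contact_force: [0.5, -0.7, 1.0]
grip_width: 0.093
finger_force: 0.0
```

```bash
python3 - <<'E'
from h import *
print(manip.sense()['ee_pos'],manip.sense()['tool_rot'])
E
```

```text
[ 0.48180722 -0.16473896  0.03833114] [ 1.79954004e+02 -4.08134409e-02  1.94720966e+01]
```

Position good. Close and lift slightly.

Emit:
apply_moves([
  [[0, 0, 0, 0, 0.3], [0, 0, 0, 0, 0.5], [0, 0, 0, 0, 0.6], [0, 0, 0, 0, 0.7], [0, 0, 0, 0, 1], [0, 0, 0, 0, 1], [0, 0, 0, 0, 1], [0, 0, 0, 0, 1], [0, 0, 0, 0, 1], [0, 0, 0.01, 0, 1], [0, 0, 0.04, 0, 1], [0, 0, 0.08, 0, 1], [0, 0, 0.11, 0, 1], [0, 0, 0.11, 0, 1], [0, 0, 0.11, 0, 1], [0, 0, 0.11, 0, 1]],
])

```text
time_s: 7.35
ee_pos: [0.4804, -0.164, 0.1462]
tool_rot: [-179.9, 0.1, 19.5]
contact_force: [0.1, 0.9, -0.3]
grip_width: 0.0003
finger_force: 0.0
```

```bash
python3 - <<'E'
from h import *
c=cap('wrist','w4.png'); s=manip.sense(); print(s['ee_pos'],s['contact_force'],s['grip_width'],s['finger_force'],s['tool_rot'])
E
```

```text
[ 0.48048688 -0.16409129  0.14631986] [-0.05194201  0.84757368 -0.42082103] 0.0005036314240368626 0.0 [-1.79877773e+02  1.03283618e-01  1.94693405e+01]
```

View pics/w4.png

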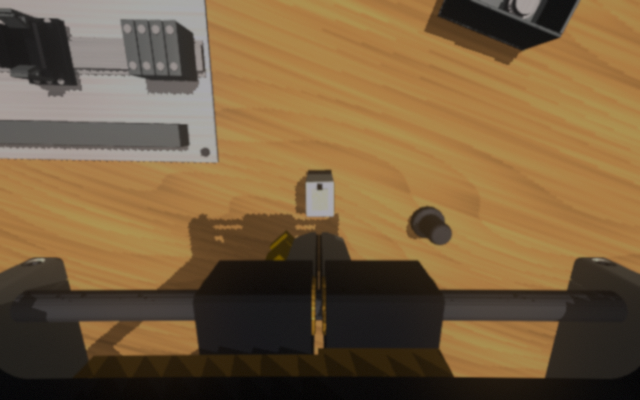

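The grasp missed. The fingers are shut and the relay still stands at pixel (320,195). I'll triangulate the relay across the views to check its height and position.

```bash
python3 - <<'E'
from h import *
def white(c,roi=None):
    hsv=cv2.cvtColor(c['pixels'],40); m=((hsv[...,1]<60)&(hsv[...,2]>105)).astype(np.uint8)
    g=np.zeros_like(m); u0,v0,u1,v1=roi; g[v0:v1,u0:u1]=m[v0:v1,u0:u1]
    cs=max(cv2.findContours(g,0,1)[0],key=cv2.contourArea); return cv2.minAreaRect(cs),cs
T=cap('top'); S=cap('scene'); W=cap('wrist')
rt,_=white(T,(355,250,392,295)); rw,_=white(W,(295,165,345,230)); print(rt,rw)
rays=[ray(T,[rt[0]]),ray(W,[rw[0]])]
A=sum((np.eye(3)-np.outer(d[0],d[0])/(d[0]@d[0])) for o,d in rays); b=sum((np.eye(3)-np.outer(d[0],d[0])/(d[0]@d[0]))@o for o,d in rays)
print('tri',np.linalg.solve(A,b))
for z in(.05,.07,.09): print(z,onz(T,[rt[0]],z),onz(W,[rw[0]],z))
s=manip.sense();print('fingertip in top/wrist/scene',proj(T,s['ee_pos']),proj(W,s['ee_pos']),proj(S,s['ee_pos']))
u,v=proj(S,s['ee_pos'])[0].astype(int)
a=cv2.resize(S['pixels'][v-70:v+60,u-70:u+60],(520,520),interpolation=2)
t=T['pixels'][230:300,325:395+0]; t=cv2.resize(t,(280,280),interpolation=2); a[:280,:1]=0
cv2.imwrite('pics/z5.png',np.hstack([a,np.vstack([t,np.zeros((240,280,3),np.uint8)])])); print(u-70,v-70)
E
```

```text
((364.5000305175781, 266.0000305175781), (4.472135543823242, 10.28591251373291), 26.56505012512207) ((318.5, 198.5), (35.0, 27.0), 90.0)
tri [ 0.49026994 -0.15284095  0.1042449 ]
0.05 [[ 0.48910185 -0.15024422  0.05      ]] [[ 0.47570126 -0.16576861  0.05      ]]
0.07 [[ 0.48973832 -0.14819082  0.07      ]] [[ 0.48079733 -0.16400844  0.07      ]]
0.09 [[ 0.49037478 -0.14613742  0.09      ]] [[ 0.4858934  -0.16224827  0.09      ]]
fingertip in top/wrist/scene [[378.02509324 272.27542698]] [[318.78322041 225.72636883]] [[276.43379678 130.32937941]]
206 60
```

View pics/z5.png

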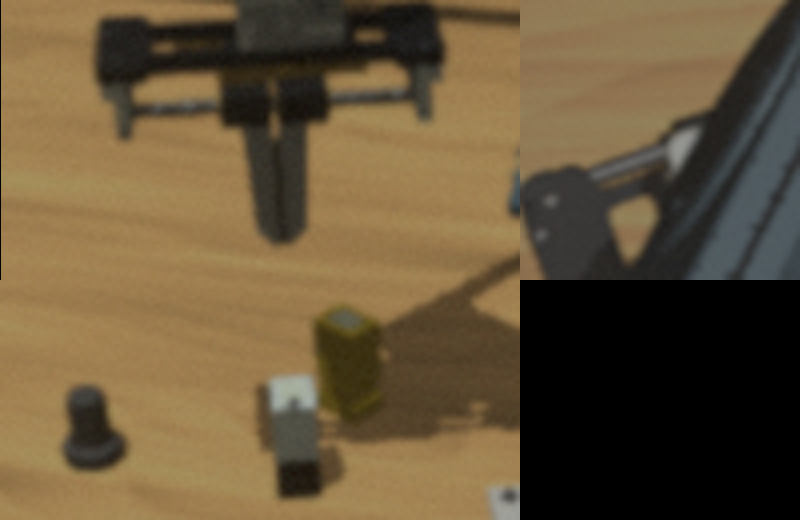

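Scene crop: the relay is upright and undisturbed at zoom (293,390). The real fingertip is at zoom (280,242), while the reported TCP projects to (280,280), so the tip sits higher than the reported pose. I'll quantify that offset.

```bash
python3 - <<'E'
from h import *
S=cap('scene');W=cap('wrist');s=manip.sense();e=s['ee_pos'];print(e)
print('relay top pred',proj(S,[.481,-.164,.07]),'obs 279.3,157.5; foot pred',proj(S,[.481,-.164,0]))
for h in (0,.005,.01,.015,.02,.025,.03): print(h,proj(S,e+[0,0,h])[0].round(1),proj(W,e+[0,0,h])[0].round(1))
print('obs scene tip',206+280/4,60+242/4,'wrist ~ 319,235')
# triangulate tip
rs=[ray(S,[[276.,120.5]]),ray(W,[[319,235]])]
M=[np.eye(3)-np.outer(d[0],d[0])/(d[0]@d[0]) for o,d in rs]
print('tri tip',np.linalg.solve(sum(M),sum(m@o for m,(o,d) in zip(M,rs)))-e)
# FK cross check: plate/other landmarks
print('plate screw scene pred', proj(S,[.4731,-.0254,.005]))
E
```

```text
[ 0.48116182 -0.16446455  0.14732084]
relay top pred [[278.3877588  157.14881114]] obs 279.3,157.5; foot pred [[279.92566362 179.66518487]]
0 [276.4 130.2] [318.7 225.8]
0.005 [276.2 128.4] [318.7 228.2]
0.01 [276.1 126.6] [318.7 230.8]
0.015 [276.  124.7] [318.7 233.5]
0.02 [275.9 122.9] [318.7 236.3]
0.025 [275.7 121. ] [318.7 239.2]
0.03 [275.6 119.2] [318.7 242.4]
obs scene tip 276.0 120.5 wrist ~ 319,235
tri tip [0.00423927 0.00173631 0.02891276]
plate screw scene pred [[332.87979955 183.13898297]]
```

Both views agree that the real fingertips sit about 0.03 m above the reported TCP. That also explains the clean miss at a reported z of 0.038 against the 70 mm relay. Aiming for a tip height of about 38 mm means a reported z of about 0.008. First I'll descend open, stopping partway to check.

Emit:
apply_moves([
  [[0, 0, 0, 0, 0], [0, 0, 0, 0, 0], [0, 0, 0, 0, 0], [0, 0, 0, 0, 0], [0, 0, 0, 0, 0], [0, 0, 0, 0, 0], [0, 0, -0.04, 0, 0], [0, 0, -0.08, 0, 0], [0, 0, -0.1, 0, 0], [0, 0, -0.11, 0, 0], [0, 0, -0.12, 0, 0], [0, 0, -0.12, 0, 0], [0, 0, -0.12, 0, 0]],
])

```text
time_s: 9.28
ee_pos: [0.4819, -0.1649, 0.0284]
tool_rot: [179.9, -0.0, 19.5]
contact_force: [-0.1, 0.4, -0.0]
grip_width: 0.0931
finger_force: 0.0
```

```bash
python3 - <<'E'
from h import *
S=cap('scene'); s=manip.sense();e=s['ee_pos'];print(e,s['grip_width'],s['contact_force'])
a=S['pixels'][110:190,230:330]; cv2.imwrite('pics/z6.png',cv2.resize(a,(800,640)[:2] if 0 else (750,600),interpolation=2))
y=np.radians(19.5); d=np.array([-np.sin(y),np.cos(y),0])*.0465
for h in(0,.02,.03): print(h,((proj(S,[e+d+[0,0,h],e-d+[0,0,h]])-[230,110])*7.5).round(0).tolist())
E
```

```text
[ 0.48191588 -0.16487843  0.02849843] 0.09337527043994673 [ 0.75494124 -0.1298992   0.310457  ]
0 [[502.0, 446.0], [230.0, 467.0]]
0.02 [[500.0, 398.0], [225.0, 418.0]]
0.03 [[500.0, 374.0], [223.0, 393.0]]
```

View pics/z6.png

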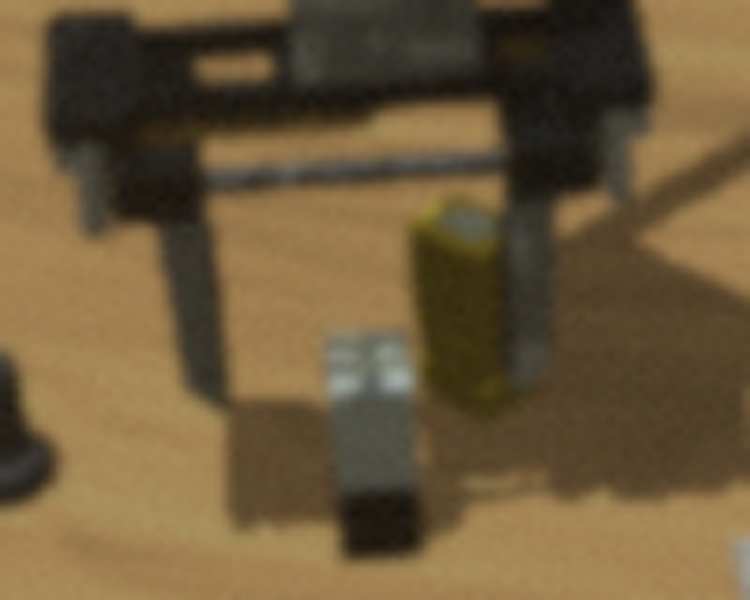

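The scene crop shows the open fingers straddling the relay, with tips at zoom (222,408) and (525,390). That is about 25–28 mm above the reported TCP. I'll lower to a reported z of about 0.010 and close.

Emit:
apply_moves([
  [[0, 0, -0.01, 0, 0], [0, 0, -0.018, 0, 0], [0, 0, -0.018, 0, 0], [0, 0, -0.018, 0, 0.3], [0, 0, -0.018, 0, 0.6], [0, 0, -0.018, 0, 0.8], [0, 0, -0.018, 0, 0.9], [0, 0, -0.018, 0, 0.9], [0, 0, -0.018, 0, 0.9], [0, 0, -0.018, 0, 0.9]],
])

```text
time_s: 10.58
ee_pos: [0.4813, -0.1645, 0.0098]
tool_rot: [-180.0, 0.0, 19.5]
contact_force: [0.4, -0.2, 0.5]
grip_width: 0.0284
finger_force: 28.6
```

Gripped at 28.4 mm opening, 28.6 N. Lift and carry above the socket.

Emit:
apply_moves([
  [[0, 0, 0.015, 0, 0.9], [0, 0, 0.05, 0, 0.9], [0, 0, 0.09, 0, 0.9], [0.003, 0.03, 0.1, 0, 0.9], [0.01, 0.075, 0.1, 0, 0.9], [0.015, 0.12, 0.1, 0, 0.9], [0.02, 0.165, 0.1, -0.005, 0.9], [0.027, 0.21, 0.1, -0.01, 0.9], [0.033, 0.255, 0.1, -0.0175, 0.9], [0.037, 0.29, 0.1, -0.0175, 0.9], [0.0385, 0.3085, 0.1, -0.0175, 0.9], [0.0385, 0.3085, 0.1, -0.0175, 0.9], [0.0385, 0.3085, 0.1, -0.0175, 0.9], [0.0385, 0.3085, 0.1, -0.0175, 0.9]],
])

```text
time_s: 12.32
ee_pos: [0.5198, 0.1427, 0.1098]
tool_rot: [180.0, 0.0, 18.4]
contact_force: [0.2, 0.0, -1.3]
grip_width: 0.0279
finger_force: 30.0
```

```bash
python3 - <<'E'
from h import *
S=cap('scene','s7.png');W=cap('wrist','w7.png'); s=manip.sense();print(s['ee_pos'],s['tool_rot'],s['grip_width'],s['contact_force'],s['ft_torque'])
a=cv2.resize(S['pixels'][115:215,355:445],(540,600),interpolation=2)
b=cv2.resize(W['pixels'][140:240,275:318+42],(255,300),interpolation=2); b=np.vstack([b,np.zeros((300,255,3),np.uint8)])
cv2.imwrite('pics/z7.png',np.hstack([a,b]))
E
```

```text
[0.51989816 0.14291158 0.10977567] [1.79993839e+02 9.69677180e-03 1.83783336e+01] 0.02760349035348331 [-0.58044211  0.13800623 -1.5274586 ] [ 0.01321812 -0.00709102  0.00808024]
```

View pics/z7.png

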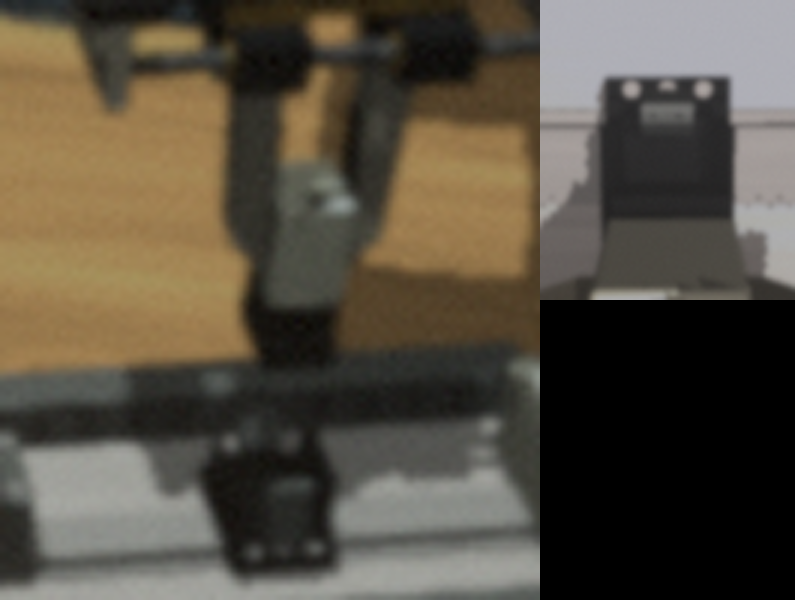

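The relay is held roughly upright above the socket. The wrist crop shows its lower front edge at crop row 220, columns 605–733, with the socket walls at 602–733. I'll check upright and offset numerically.

```bash
python3 - <<'E'
from h import *
S=cap('scene');W=cap('wrist');e=manip.sense()['ee_pos'];print(e)
y=np.radians(18.4);R=np.array([[np.cos(y),-np.sin(y),0],[np.sin(y),np.cos(y),0],[0,0,1]])
B=np.array([e[0],e[1],.1])
for p in [(18,14,0),(18,-14,0),(18,14,70),(18,-14,70),(-18,14,70),(-18,-14,70)]:
    q=B+R@np.array(p)/1000
    print(p,'scene zoom',((proj(S,q)[0]-[355,115])*6).round(),'wrist crop',((proj(W,q)[0]-[275,140])*3+[540,0]).round())
def lw(X,Y,z):
    q=onz(W,[[275+(X-540+.5)/3-.5,140+(Y+.5)/3-.5]],z)[0]; return (R.T@(q-[e[0],e[1],0])*1000).round(1)
print('relay edge',lw(605,220,.1),lw(733,220,.1)); print('walls',lw(602,200,.0445),lw(733,200,.0445)); print('base far',lw(605,78,.0255),lw(730,78,.0255))
E
```

```text
[0.51990552 0.14326196 0.10978565]
(18, 14, 0) scene zoom [330. 363.] wrist crop [614. 176.]
(18, -14, 0) scene zoom [257. 368.] wrist crop [726. 176.]
(18, 14, 70) scene zoom [353. 206.] wrist crop [589. 281.]
(18, -14, 70) scene zoom [278. 210.] wrist crop [751. 281.]
(-18, 14, 70) scene zoom [328. 153.] wrist crop [593. 464.]
(-18, -14, 70) scene zoom [254. 157.] wrist crop [746. 464.]
relay edge [  6.6  16.8 100. ] [  6.7 -15.7 100. ]
walls [-4.6 22.1 44.5] [ -4.6 -19.7  44.5]
base far [31.6 21.8 25.5] [ 31.6 -19.2  25.5]
```

The scene corners match prediction within 2 px, so the relay is upright, with its underside at 0.100. The socket is about 1.1 mm further in +y than the relay. The home pose is a reported z of about 0.029. I'll descend to just above the clips.

Emit:
apply_moves([
  [[0, 0.001, -0.01, 0, 0.9], [0, 0.001, -0.025, 0, 0.9], [0, 0.001, -0.035, 0, 0.9], [0, 0.001, -0.042, 0, 0.9], [0, 0.001, -0.046, 0, 0.9], [0, 0.001, -0.046, 0, 0.9], [0, 0.001, -0.048, 0, 0.9], [0, 0.001, -0.05, 0, 0.9], [0, 0.001, -0.052, 0, 0.9], [0, 0.001, -0.052, 0, 0.9]],
])

```text
time_s: 13.78
ee_pos: [0.5197, 0.1449, 0.0576]
tool_rot: [-180.0, 0.0, 18.5]
contact_force: [-0.0, -0.1, -1.7]
grip_width: 0.0275
finger_force: 30.0
```

Emit:
apply_moves([
  [[0, 0, -0.001, 0, 0.9], [0, 0, -0.002, 0, 0.9], [0, 0, -0.003, 0, 0.9], [0, 0, -0.004, 0, 0.9], [0, 0, -0.004, 0, 0.9]],
])

```text
time_s: 14.4
ee_pos: [0.5199, 0.145, 0.0537]
tool_rot: [180.0, -0.0, 18.5]
contact_force: [-0.0, -0.0, -0.9]
grip_width: 0.028
finger_force: 30.0
```

Emit:
apply_moves([
  [[0, 0, -0.001, 0, 0.9], [0, 0, -0.002, 0, 0.9], [0, 0, -0.003, 0, 0.9], [0, 0, -0.004, 0, 0.9], [0, 0, -0.004, 0, 0.9]],
])

```text
time_s: 15.02
ee_pos: [0.5205, 0.145, 0.0505]
tool_rot: [180.0, -0.1, 18.5]
contact_force: [0.4, 0.4, 5.6]
grip_width: 0.0277
finger_force: 30.0
```

Emit:
apply_moves([
  [[0, 0, -0.001, 0, 0.9], [0, 0, -0.002, 0, 0.9], [0, 0, -0.003, 0, 0.9], [0, 0, -0.003, 0, 0.9]],
])

```text
time_s: 15.52
ee_pos: [0.5201, 0.1449, 0.0469]
tool_rot: [180.0, -0.0, 18.5]
contact_force: [0.3, 1.1, 2.1]
grip_width: 0.0278
finger_force: 30.0
```

Emit:
apply_moves([
  [[0, 0, -0.001, 0, 0.9], [0, 0, -0.002, 0, 0.9], [0, 0, -0.003, 0, 0.9], [0, 0, -0.004, 0, 0.9], [0, 0, -0.004, 0, 0.9]],
])

```text
time_s: 16.15
ee_pos: [0.5197, 0.1449, 0.0425]
tool_rot: [-180.0, 0.0, 18.5]
contact_force: [0.2, 0.4, 2.3]
grip_width: 0.0276
finger_force: 30.0
```

Emit:
apply_moves([
  [[0, 0, -0.001, 0, 0.9], [0, 0, -0.002, 0, 0.9], [0, 0, -0.003, 0, 0.9], [0, 0, -0.003, 0, 0.9]],
])

```text
time_s: 16.65
ee_pos: [0.5198, 0.1449, 0.0396]
tool_rot: [-180.0, 0.0, 18.5]
contact_force: [1.6, 0.3, 2.1]
grip_width: 0.0278
finger_force: 30.0
```

Emit:
apply_moves([
  [[0, 0, -0.001, 0, 0.9], [0, 0, -0.002, 0, 0.9], [0, 0, -0.003, 0, 0.9], [0, 0, -0.003, 0, 0.9]],
])

```text
time_s: 17.15
ee_pos: [0.5197, 0.1449, 0.0366]
tool_rot: [-180.0, 0.0, 18.5]
contact_force: [1.3, 0.8, 1.7]
grip_width: 0.028
finger_force: 30.0
```

Emit:
apply_moves([
  [[0, 0, -0.001, 0, 0.9], [0, 0, -0.002, 0, 0.9], [0, 0, -0.003, 0, 0.9], [0, 0, -0.003, 0, 0.9]],
])

```text
time_s: 17.65
ee_pos: [0.5195, 0.145, 0.0333]
tool_rot: [-180.0, 0.0, 18.5]
contact_force: [1.1, 1.1, -1.2]
grip_width: 0.0278
finger_force: 30.0
```

Emit:
apply_moves([
  [[0, 0, -0.0005, 0, 0.9], [0, 0, -0.001, 0, 0.9], [0, 0, -0.002, 0, 0.9], [0, 0, -0.002, 0, 0.9]],
])

```text
time_s: 18.15
ee_pos: [0.5196, 0.1449, 0.0316]
tool_rot: [-180.0, 0.0, 18.5]
contact_force: [0.2, 0.7, -0.9]
grip_width: 0.0277
finger_force: 30.0
```

The force dropped back to weight alone, so the clips have snapped. I'll press gently to the floor.

Emit:
apply_moves([
  [[0, 0, -0.0005, 0, 0.9], [0, 0, -0.001, 0, 0.9], [0, 0, -0.0015, 0, 0.9], [0, 0, -0.0015, 0, 0.9]],
])

```text
time_s: 18.65
ee_pos: [0.5197, 0.1449, 0.0301]
tool_rot: [-180.0, 0.0, 18.5]
contact_force: [0.8, 0.4, -0.9]
grip_width: 0.0276
finger_force: 30.0
```

Emit:
apply_moves([
  [[0, 0, -0.0005, 0, 0.9], [0, 0, -0.001, 0, 0.9], [0, 0, -0.001, 0, 0.9]],
])

```text
time_s: 19.02
ee_pos: [0.5198, 0.145, 0.0293]
tool_rot: [-180.0, 0.0, 18.5]
contact_force: [-0.6, -0.1, -0.2]
grip_width: 0.0277
finger_force: 30.0
```

Emit:
apply_moves([
  [[0, 0, -0.0005, 0, 0.9], [0, 0, -0.001, 0, 0.9], [0, 0, -0.001, 0, 0.9]],
])

```text
time_s: 19.4
ee_pos: [0.5199, 0.145, 0.0292]
tool_rot: [180.0, -0.0, 18.5]
contact_force: [-2.1, -0.9, 7.1]
grip_width: 0.0281
finger_force: 30.0
```

Emit:
apply_moves([
  [[0, 0, -0.0005, 0, 0.9], [0, 0, -0.001, 0, 0.9], [0, 0, -0.001, 0, 0.9]],
])

```text
time_s: 19.77
ee_pos: [0.5199, 0.145, 0.0291]
tool_rot: [180.0, -0.0, 18.5]
contact_force: [-6.1, -0.6, 14.1]
grip_width: 0.0275
finger_force: 30.0
```

Home at a reported z of 0.0292 with 14 N of press. Now unload and find the play.

Emit:
apply_moves([
  [[0, 0, 0.001, 0, 0.9], [0, 0, 0.002, 0, 0.9], [0, 0, 0.003, 0, 0.9], [0, 0, 0.003, 0, 0.9]],
])

```text
time_s: 20.27
ee_pos: [0.5198, 0.1449, 0.0301]
tool_rot: [-180.0, 0.0, 18.5]
contact_force: [-1.0, -0.0, -0.6]
grip_width: 0.0281
finger_force: 30.0
```

Emit:
apply_moves([
  [[0, 0, 0.0005, 0, 0.9], [0, 0, 0.001, 0, 0.9], [0, 0, 0.001, 0, 0.9]],
])

```text
time_s: 20.65
ee_pos: [0.5199, 0.1449, 0.0312]
tool_rot: [-180.0, 0.0, 18.5]
contact_force: [0.3, -0.2, -0.8]
grip_width: 0.0278
finger_force: 30.0
```

Emit:
apply_moves([
  [[0, 0, 0.0005, 0, 0.9], [0, 0, 0.001, 0, 0.9], [0, 0, 0.001, 0, 0.9]],
])

```text
time_s: 21.02
ee_pos: [0.5199, 0.145, 0.0323]
tool_rot: [180.0, -0.0, 18.5]
contact_force: [0.2, 0.5, 0.1]
grip_width: 0.0279
finger_force: 30.0
```

Emit:
apply_moves([
  [[0, 0, 0.0005, 0, 0.9], [0, 0, 0.001, 0, 0.9], [0, 0, 0.001, 0, 0.9]],
])

```text
time_s: 21.4
ee_pos: [0.5199, 0.145, 0.0333]
tool_rot: [180.0, -0.0, 18.5]
contact_force: [-0.5, -0.4, -1.0]
grip_width: 0.0279
finger_force: 30.0
```

Emit:
apply_moves([
  [[0, 0, 0.0005, 0, 0.9], [0, 0, 0.001, 0, 0.9], [0, 0, 0.001, 0, 0.9]],
])

```text
time_s: 21.78
ee_pos: [0.5198, 0.145, 0.0343]
tool_rot: [-180.0, -0.0, 18.5]
contact_force: [-0.3, 0.2, -0.8]
grip_width: 0.028
finger_force: 30.0
```

Emit:
apply_moves([
  [[0, 0, 0.0005, 0, 0.9], [0, 0, 0.001, 0, 0.9], [0, 0, 0.001, 0, 0.9]],
])

```text
time_s: 22.15
ee_pos: [0.5197, 0.1449, 0.0349]
tool_rot: [-180.0, 0.0, 18.5]
contact_force: [1.7, -0.7, -6.1]
grip_width: 0.028
finger_force: 30.0
```

Emit:
apply_moves([
  [[0, 0, 0.0005, 0, 0.9], [0, 0, 0.001, 0, 0.9], [0, 0, 0.001, 0, 0.9]],
])

```text
time_s: 22.52
ee_pos: [0.5196, 0.1449, 0.0357]
tool_rot: [-180.0, 0.0, 18.5]
contact_force: [3.4, 1.1, -12.8]
grip_width: 0.0276
finger_force: 30.0
```

Engaged at about 12 N net. Hold for about 1.75 s.

Emit:
apply_moves([
  [[0, 0, 0.0002, 0, 0.9], [0, 0, 0.0002, 0, 0.9], [0, 0, 0.0002, 0, 0.9], [0, 0, 0.0002, 0, 0.9], [0, 0, 0.0002, 0, 0.9], [0, 0, 0.0002, 0, 0.9], [0, 0, 0.0002, 0, 0.9]],
])

```text
time_s: 23.4
ee_pos: [0.5196, 0.1449, 0.0363]
tool_rot: [-180.0, 0.0, 18.5]
contact_force: [2.3, 1.0, -15.8]
grip_width: 0.0278
finger_force: 30.0
```

Emit:
apply_moves([
  [[0, 0, 0, 0, 0.9], [0, 0, 0, 0, 0.9], [0, 0, 0, 0, 0.9], [0, 0, 0, 0, 0.9], [0, 0, 0, 0, 0.9], [0, 0, 0, 0, 0.9], [0, 0, 0, 0, 0.9]],
])

```text
time_s: 24.28
ee_pos: [0.5197, 0.1449, 0.0364]
tool_rot: [-180.0, 0.0, 18.5]
contact_force: [1.6, -0.6, -16.2]
grip_width: 0.0277
finger_force: 30.0
```

That settled at about 15 N net, below 20. I'll ease off slightly to about 12 N and hold another 1.5 s, then let it settle back.

Emit:
apply_moves([
  [[0, 0, -0.0006, 0, 0.9], [0, 0, -0.0006, 0, 0.9], [0, 0, -0.0006, 0, 0.9], [0, 0, -0.0006, 0, 0.9], [0, 0, -0.0006, 0, 0.9], [0, 0, -0.0006, 0, 0.9], [0, 0, -0.0006, 0, 0.9], [0, 0, -0.0006, 0, 0.9], [0, 0, -0.0006, 0, 0.9], [0, 0, -0.0006, 0, 0.9], [0, 0, -0.0006, 0, 0.9], [0, 0, -0.0006, 0, 0.9], [0, 0, -0.0006, 0, 0.9]],
])

```text
time_s: 25.9
ee_pos: [0.5198, 0.145, 0.0359]
tool_rot: [-180.0, -0.0, 18.5]
contact_force: [0.3, -0.3, -13.3]
grip_width: 0.0281
finger_force: 30.0
```

Emit:
apply_moves([
  [[0, 0, -0.001, 0, 0.9], [0, 0, -0.002, 0, 0.9], [0, 0, -0.003, 0, 0.9], [0, 0, -0.004, 0, 0.9], [0, 0, -0.005, 0, 0.9], [0, 0, -0.006, 0, 0.9], [0, 0, -0.007, 0, 0.9], [0, 0, -0.007, 0, 0.9], [0, 0, -0.007, 0, 0.9]],
])

```text
time_s: 27.02
ee_pos: [0.5201, 0.145, 0.0292]
tool_rot: [180.0, -0.0, 18.5]
contact_force: [-1.0, 0.6, 4.2]
grip_width: 0.0281
finger_force: 30.0
```

Back on the floor with 4 N. Open gradually, then withdraw straight up.

Emit:
apply_moves([
  [[0, 0, 0.0003, 0, 0.65], [0, 0, 0.0003, 0, 0.55], [0, 0, 0.0003, 0, 0.4], [0, 0, 0.0003, 0, 0.3], [0, 0, 0.0003, 0, 0.3], [0, 0, 0.0003, 0, 0.3], [0, 0, 0.0003, 0, 0.3], [0, 0, 0.02, 0, 0.3], [0, 0, 0.05, 0, 0.3], [0, 0, 0.09, 0, 0.3], [0, 0, 0.13, 0, 0.3], [-0.04, -0.04, 0.15, 0, 0.3], [-0.08, -0.07, 0.15, 0, 0.3], [-0.1, -0.1, 0.15, 0, 0.3], [-0.1, -0.1, 0.15, 0, 0.3]],
])

```text
time_s: 28.9
ee_pos: [0.4188, 0.0438, 0.1792]
tool_rot: [180.0, -0.0, 18.3]
contact_force: [-0.9, 0.6, -0.3]
grip_width: 0.0651
finger_force: 0.0
```

```bash
python3 - <<'E'
from h import *
S=cap('scene');s=manip.sense();print(s['time_s'],s['grip_width'],s['ee_pos'],s['contact_force'])
y=np.radians(18.5);R=np.array([[np.cos(y),-np.sin(y),0],[np.sin(y),np.cos(y),0],[0,0,1]])
a=S['pixels'][115:255,340:480].copy()
for p in [(18,14,70),(18,-14,70),(-18,14,70),(-18,-14,70)]: print(((proj(S,np.array([.5197,.1447,.0195])+R@np.array(p)/1000)[0]-[340,115])*4).round())
cv2.imwrite('pics/z9.png',cv2.resize(a,(560,560),interpolation=2))
E
```

```text
28.95 0.06504545128106035 [0.41985585 0.04451568 0.17927976] [-0.12177532  0.24690588  0.81321354]
[280. 257.]
[232. 260.]
[264. 221.]
[217. 224.]
```

View pics/z9.png

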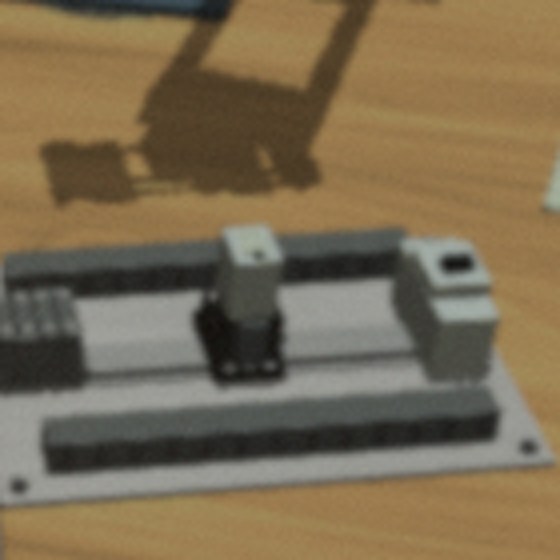

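The relay stands upright in the socket. Its top corners, about (280,258), (232,262), (266,226) and (220,230), match the predicted home position, and the gripper is clear. Handing in.

```bash
python3 -c "
from rig import manip
print(manip.finish_job())"
```

```text
the job is handed in; nothing more can be done
None
```

The relay is plugged in and latched; it held a 12–15 N net upward pull for about 3 s, then settled back fully home and was released, and the job was handed in at about 29 s; the first grasp closed on air because the real fingertips sit about 30 mm above the reported TCP, and I corrected for that.

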